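# Cash box catch check at the stall counter

### The job

Check the spring catch on the blue cash box before the stall opens: push its black thumb tab steadily along the lid until it clicks over and stays, feeling the highest force it needs, and never press it harder than 25 N. Then put the box's key with the orange fob into the dish that gives the verdict: yellow if the catch let go below 7 N, green if it took 7 to 11 N, red if it took more than 11 N. Leave the coin basket, the nut jar and the calculator where they are.

Things in the scene. Friction and masses are not known exactly. Their poses are not given: they have to be found in the camera images.
- cash_box: Blue steel cash box, 200 (x) by 160 (y) by 80 mm high, fixed to the counter. Origin: centre of its underside; z up. The catch slides on the flat lid along the box's +x, which points away from the robot within 0.35 rad. Guides 6 mm high flank the slide, outer edges 22 mm either side of its middle line, from 7 mm before the box's centre on; the lid nearer the robot than the tab is free.
- catch (a joint): Travel of the catch along the box's +x: 0 at rest, 0.014 m clicked home at its stop. The force starts at about a seventh of its peak, rises smoothly to the peak (the release force, 3 to 16 N, new each time) at 5 to 6 mm, falls to nought near 12 mm, where the catch snaps on by itself to 14 mm and stays. Let go earlier, it slides back.
- catch_face (a point): Centre of the face to push on: the near (box -x) face of the black upright thumb tab, 30 mm wide across the slide, standing from 1 to 27 mm above the lid; this point is 14 mm above the lid. It moves with the catch.
- spring_set (a joint): Setting of the catch's hidden spring inside the box, which fixes its release force. It varies by only 0.3 mrad, far less than the measuring noise, so a reading tells nothing: the force must be felt by pushing. A release within 0.7 N of a limit (7 or 11 N) may be judged either way.
- key: Brass key on a chunky orange fob, 30 g, lying flat on the counter. Fob 44 (x) by 22 (y) by 14 mm high; the key blade, 6 mm wide, sticks out to 44 mm from the origin along +x. Origin: centre of the fob's underside; z up. Grip the fob across its 22 mm width (y).
- dish_yellow: Shallow yellow square dish, 96 by 96 by 22 mm, walls and floor 3 mm, fixed on a black mat 3 mm thick. Origin: centre of its underside, 3 mm above the counter; z up, sides along its x and y. Three dishes stand in a row, 105 mm apart, in changing order. Verdict: released below 7 N.
- dish_green: The same in green. Verdict: released at 7 to 11 N.
- dish_red: The same in red. Verdict: released above 11 N.
- coin_basket: Small woven-look coin basket, purple, green and white, 100 by 100 by 55 mm, loose, a bystander. Origin: centre of its underside.
- nut_jar: Amber glass jar with a red cap, 70 mm across and 110 mm high, loose, a bystander. Origin: centre of its underside.
- calculator: Grey desk calculator, 130 by 75 by 16 mm, loose, a bystander. Origin: centre of its underside.
Not all that is in view belongs to the job. Leave any pink or turquoise look-alike of the key alone. Several things look just like the dish_green: the one meant starts farthest to the robot's left.

How it is judged:
On the way, in this order (a step that is already met when the one before it is completed fails the run):
1. the catch is pushed until it clicks over and stays home (value of joint catch above 0.0125 m), for 0.3 s.
2. then the key lies in the dish of the right verdict (((value of joint spring_set above 0.0013771 rad and horizontal distance between key and dish_yellow below 0.045 m and z of key in the frame of dish_yellow between -0.005 and 0.022 m) or (value of joint spring_set between 0.001274 and 0.0014126 rad and horizontal distance between key and dish_green below 0.045 m and z of key in the frame of dish_green between -0.005 and 0.022 m) or (value of joint spring_set below 0.0013104 rad and horizontal distance between key and dish_red below 0.045 m and z of key in the frame of dish_red between -0.005 and 0.022 m)) and linear speed of key below 0.02 m/s and contact force between key and the fingers below 0.05 N), for 0.2 s.
At the end, for the whole second after the job is handed in: Catch clicked home (over 12.5 mm); key released, at rest, inside the dish (origin within 45 mm of its centre, below the rim) for the release force: yellow below 7 N, green 7 to 11 N, red above 11 N; within 0.7 N of a limit either neighbour is right (all of step 2 and value of joint catch above 0.0125 m); the robot touches nothing.
It fails at once if the catch is pressed harder than 25 N (contact force between catch and anything else above 25 N).
It fails at once if the coin basket, nut jar or calculator is shifted by more than 15 mm (distance of any of coin_basket, nut_jar, calculator from where it was at the start of the episode above 0.015 m).
It also fails if it takes over 67 s, if anything falls off the work surface, if the arm or the gripper's body presses on something with over 40 N, if the wrist force passes 120 N, or if a joint passes its speed limit or range.

### The arm

A 7-joint arm with a two-finger parallel gripper is mounted at the origin on the work surface. World frame = base frame: x ahead of the robot, y to its left, z up, the work surface at z = 0. Lengths are in m, angles in rad, forces in N, time in s.
With the tool pointing down it reaches from about 0.425 to 1.025 m from the base axis. Payload 9.4 kg.
Tool frame: the origin (TCP) lies midway between the tips of the shut fingers; the grasp point (between the pads) lies 19 mm behind it; z points along the fingers, y is the line along which they close (so a half turn about z gives the same grasp; the last joint's range is limited). The gripper opens to 93 mm and grips with 3 to 60 N. Pads are 15 mm wide; open, the fingers measure 128 mm over their backs; the gripper's body (75 mm by 188 mm) begins 65 mm behind the grasp point.
Start: joints at [1.234, 0.599, -0.003, 1.599, 0.002, 0.943, -0.08], TCP at [0.186, -0.701, 0.219] pointing down, gripper open.
Joint ranges: [-2.57, 2.57], [-0.35, 1.97], [-1.29, 1.29], [0.11, 2.56], [-1.05, 4.19], [0.11, 1.86], [-2.63, 2.63]. Speed limits (rad/s): [2.22, 2.22, 3.01, 3.01, 3.14, 3.14, 3.14].

### API

Orientations are given as a rotation vector (axis times angle).
In Python, from cell import ctrl gives the robot as it stands. The module is installed in compiled form; this text tells all that it offers.
- The arm moves only by the shell command python3 -m jog 'ROWS' [FORCE]. ROWS is JSON, a list that holds one entry, the list of rows, each a list of 7 numbers: the gripper's target within -1 to 1 (shut at 1, half-way at 0, fully open at -1), then the shift along the world's x, y, z scaled (see below), then the turn, a rotation vector about the world's x, y, z scaled (see below). A call has 1 to 8 rows; each row shifts and turns the commanded pose from where the row before left it; what a row does not reach is not made up. The controller multiplies each number of a shift by 8 cm and each number of a turn by 180 degrees. A row lasts 1/12 s, in which the tool goes at most 41.7 mm and 7.16 degrees, less where a joint would pass 70% of its speed; a pose out of reach is approached as far as the arm can. A call with a number of a shift or a turn outside -1 to 1 is refused whole. A call with a gripper value outside its range is refused whole. The fingers move at their own pace and stop on an object; FORCE is the grip in N (left out, the last holds). Time passes only in rows, so rows that do not move let the fingers close. It gives the time, the measured TCP pose, the force, the opening and the grip force at its end, in the units of the state.
- ctrl.read_state(): the state, without advancing time (a new reading comes with each control period).
- ctrl.snapshot(name): name is "scene" or "side" or "wrist"; returns a dict with "pixels" (480x640x3 uint8, blue, green, red), "camera_matrix" (3x3 intrinsics, pixels), "k1" (the pictures are not rectified: a ray, as slopes to the right and down, at radius r is drawn at 1 + k1 r^2 times it, then the intrinsics apply), "rvec" (rotation vector, rad) and "tvec" (3), from world to camera coordinates, as OpenCV has them; the wrist camera has in their place "T_tool_cam" (4x4, takes a point from camera to tool coordinates, whose origin is the TCP and whose axes are the flange's). Camera axes: x right, y down, z forward; pixel columns grow to the right and rows downward; lengths in m; the calibration is good to about 2 mm. A picture is of the moment at which its call begins: read the wrist's pose just before it. There is no depth.
- ctrl.close_job(): hands the job in; it is judged then, once.
Trained networks look in a picture, given as the dict that the camera call returned (one of the last four; its "shot" number tells which), for a name from the list of things; names that differ only in an ending like _2 or _b are one class to them, and where a whole thing is asked for, a point or a joint stands for the part that bears it (a point fixed in the world has none). Each returns a list of dicts, best first, with "p" (0 to 1); they miss things now and then, are a little off and sometimes report something else, mostly with a low value. They report only what shows in the picture. A call takes as long as a camera call. They do not tell look-alikes from the thing itself.
- ctrl.find_in(picture, name): "box" ([centre column, centre row, width, height] in pixels, round what is visible of it).
The state is a dict: "t": time; "qpos": joint angles; "joint_vel": joint speeds; "joint_torque": joint torques, N m; "ee_pos": TCP position; "tcp_rot": TCP orientation; "ft_force": force on the tool from outside, world axes, zero at the start; "moment": the same for the moment, N m; "width": finger opening in m; "finger_force": force on a finger pad.
Only numpy, scipy, OpenCV 4.12 (cv2) and the standard library are available. Lean on these libraries where they do the work, as an engineer would, in place of code of your own. Each camera call takes 0.05 s, during which the arm holds its last target. There are 200 camera calls.

## Working session

There is one attempt and no reset: what is moved stays moved. The work goes in short steps, Python scripts to look and compute and a shell command to move; the robot and the scene stay as the last step left them, time stands still between calls to the robot, and variables do not carry over. Pictures are saved under pics/ and viewed, at most 10 in all, crops included, and the job is handed in when it is done.

```bash
mkdir -p pics; cat > h.py <<'E'
import numpy as np, cv2
from cell import ctrl
def snap(n,fn=None):
    st=ctrl.read_state(); s=ctrl.snapshot(n); s['st']=st
    if fn: cv2.imwrite('pics/'+fn,s['pixels'])
    return s
def ray(s,u,v):
    K=np.array(s['camera_matrix']); k1=s['k1']
    d=np.array([(u-K[0,2])/K[0,0],(v-K[1,2])/K[1,1]]); x=d.copy()
    for _ in range(30): x=d/(1+k1*(x@x))
    r=np.array([x[0],x[1],1.])
    if 'T_tool_cam' in s:
        T=np.array(s['T_tool_cam']); R=cv2.Rodrigues(np.array(s['st']['tcp_rot'],float))[0]
        return R@T[:3,3]+np.array(s['st']['ee_pos']), R@T[:3,:3]@r
    R=cv2.Rodrigues(np.array(s['rvec'],float))[0]; t=np.array(s['tvec'],float).ravel()
    return -R.T@t, R.T@r
def at(s,u,v,z):
    o,d=ray(s,u,v); return o+d*(z-o[2])/d[2]
def proj(s,P):
    P=np.array(P,float)
    if 'T_tool_cam' in s:
        T=np.array(s['T_tool_cam']); R=cv2.Rodrigues(np.array(s['st']['tcp_rot'],float))[0]
        c=T[:3,:3].T@(R.T@(P-np.array(s['st']['ee_pos']))-T[:3,3])
    else: c=cv2.Rodrigues(np.array(s['rvec'],float))[0]@P+np.array(s['tvec'],float).ravel()
    x=c[:2]/c[2]; x=x*(1+s['k1']*(x@x)); K=np.array(s['camera_matrix'])
    return np.array([K[0,0]*x[0]+K[0,2],K[1,1]*x[1]+K[1,2]])
E
python3 - <<'E'
from h import *
np.set_printoptions(precision=3,suppress=True)
print(ctrl.read_state())
H={'cash_box':.08,'catch_face':.1,'key':.01,'dish_yellow':.02,'dish_green':.02,'dish_red':.02,'coin_basket':.03,'nut_jar':.05,'calculator':.01}
for c in ['scene','side']:
    s=snap(c,c+'0.png')
    print(c,'cam at',ray(s,320,240)[0])
    for n,z in H.items():
        for f in ctrl.find_in(s,n)[:5]:
            b=f['box']; print(n,round(f['p'],2),np.round(b),at(s,b[0],b[1],z))
E
```

```text
{'t': 0.0, 'qpos': array([ 1.234,  0.6  , -0.003,  1.6  ,  0.002,  0.943, -0.08 ]), 'joint_vel': array([-0.   ,  0.001, -0.001,  0.   ,  0.   ,  0.001,  0.002]), 'joint_torque': array([ -0.   , -76.507,   1.497, -25.234,  -0.052,   0.017,   0.   ]), 'ee_pos': array([ 0.186, -0.7  ,  0.218]), 'tcp_rot': array([-3.114, -0.407,  0.001]), 'ft_force': array([-0.104, -0.244,  1.16 ]), 'moment': array([ 0.053, -0.017, -0.006]), 'finger_force': 0.0, 'width': 0.09317933169023138}
scene cam at [ 1.361 -0.401  0.919]
cash_box 0.96 [439. 237. 120.  98.] [0.58 0.18 0.08]
catch_face 0.56 [445. 222.  25.  24.] [0.561 0.203 0.1  ]
key 0.8 [353. 254.  26.  13.] [0.494 0.02  0.01 ]
key 0.76 [339. 221.  25.  17.] [0.374 0.036 0.01 ]
key 0.47 [375. 282.  29.  16.] [0.591 0.029 0.01 ]
dish_yellow 0.93 [311. 294.  54.  51.] [ 0.581 -0.114  0.02 ]
dish_green 0.97 [121. 280.  52.  48.] [ 0.395 -0.472  0.02 ]
dish_green 0.9 [207. 248.  49.  38.] [ 0.364 -0.283  0.02 ]
dish_green 0.56 [266. 301.  56.  46.] [ 0.566 -0.209  0.02 ]
dish_green 0.23 [442. 223.  23.  21.] [0.483 0.255 0.02 ]
dish_red 0.81 [213. 312
[... 399 characters left out ...]
243 0.08 ]
catch_face 0.92 [322. 368.  36.  32.] [0.555 0.214 0.1  ]
key 0.85 [425. 329.  17.  24.] [0.368 0.037 0.01 ]
key 0.82 [306. 327.  31.  18.] [0.586 0.032 0.01 ]
key 0.71 [358. 322.  22.  10.] [0.49  0.019 0.01 ]
dish_yellow 0.67 [316. 279.  50.  40.] [ 0.57  -0.099  0.02 ]
dish_green 0.93 [406. 235.  49.  32.] [ 0.361 -0.269  0.02 ]
dish_green 0.9 [389. 198.  34.  29.] [ 0.383 -0.454  0.02 ]
dish_green 0.82 [322. 249.  47.  30.] [ 0.559 -0.211  0.02 ]
dish_red 0.69 [244. 240.  38.  55.] [ 0.737 -0.248  0.02 ]
dish_red 0.64 [324. 224.  43.  30.] [ 0.553 -0.318  0.02 ]
coin_basket 0.96 [227. 314.  69.  60.] [0.732 0.02  0.03 ]
nut_jar 0.87 [244. 238.  35.  58.] [ 0.728 -0.207  0.05 ]
```

View pics/scene0.png

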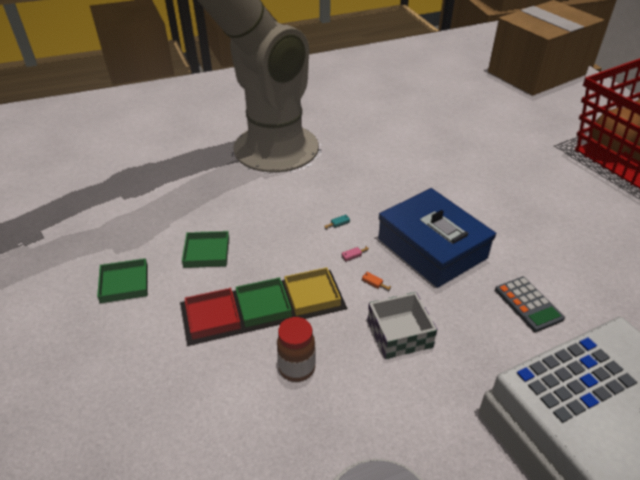

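View pics/side0.png

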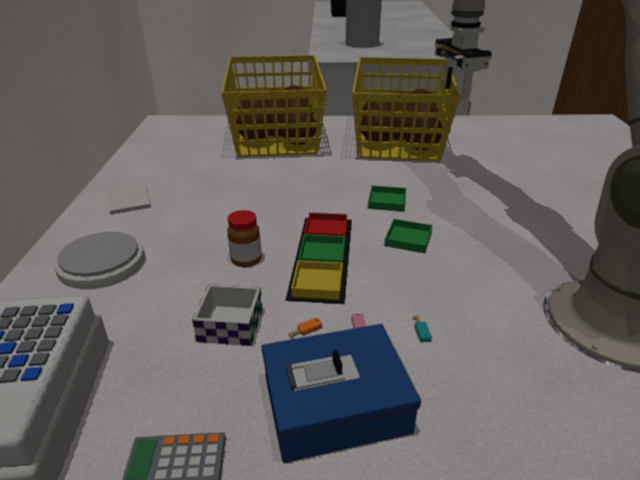

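The scene picture shows the mat row red (213,312), green (266,301) and yellow (311,294). Loose green look-alikes sit at (121,280) and (207,248); the mat green has the greatest y, so it is the one meant. Candidates for the key are turquoise (339,221), pink (353,254) and orange (375,282). The orange one, at about (0.59, 0.03), is the key. The box lid with the tab is at (440,222).

```bash
cat > fitbox.py <<'E'
from h import *
from scipy.optimize import minimize
def mask(s):
    h=cv2.cvtColor(s['pixels'],cv2.COLOR_BGR2HSV)
    m=cv2.inRange(h,(105,120,30),(130,255,255))
    n,l,st,_=cv2.connectedComponentsWithStats(m); i=1+np.argmax(st[1:,4])
    c=cv2.findContours((l==i).astype(np.uint8),0,2)[0][0]
    o=np.zeros(m.shape,np.uint8); cv2.fillConvexPoly(o,cv2.convexHull(c),255); return o
def model(s,p,sc=8):
    c,sn=np.cos(p[2]),np.sin(p[2]); P=[]
    for x in(-.1,.1):
        for y in(-.08,.08):
            for z in(0,.08): P.append(proj(s,[p[0]+c*x-sn*y,p[1]+sn*x+c*y,z]))
    o=np.zeros((480,640),np.uint8); h=cv2.convexHull(np.float32(P))
    cv2.fillConvexPoly(o,np.int32(h*16),255,cv2.LINE_AA,4); return o
def fit(ss,p0):
    ms=[mask(s).astype(float) for s in ss]
    f=lambda p:sum(np.abs(model(s,p)-m).sum()/255 for s,m in zip(ss,ms))
    r=minimize(f,p0,method='Nelder-Mead',options=dict(initial_simplex=[p0,np.add(p0,[.02,0,0]),np.add(p0,[0,.02,0]),np.add(p0,[0,0,.2])]))
    return r.x,r.fun,[m.sum()/255 for m in ms]
E
python3 - <<'E'
from fitbox import *
a,b=snap('scene'),snap('side')
for ss in ([a],[b],[a,b]): print(fit(ss,[.56,.2,0.]))
cv2.imwrite('pics/keycrop.png',cv2.resize(np.hstack([a['pixels'][200:310,310:420],b['pixels'][280:390,270:380]]),None,fx=3.5,fy=3.5,interpolation=2))
# orange key
for s in(a,b):
    h=cv2.cvtColor(s['pixels'],cv2.COLOR_BGR2HSV); m=cv2.inRange(h,(5,170,120),(17,255,255))
    n,l,st,c=cv2.connectedComponentsWithStats(m)
    for i in range(1,n):
        if st[i,4]>30:
            q=at(s,*c[i],.008); 
            if abs(q[0]-.59)<.06 and abs(q[1]-.03)<.06:
                pts=np.argwhere(l==i)[:,::-1]; g=np.array([at(s,*x,.008)[:2] for x in pts])
                w,v=np.linalg.eigh(np.cov(g.T)); print(q,v[:,1],np.sqrt(w))
E
```

```text
(array([0.5228555 , 0.21420646, 0.24241635]), np.float64(1422.1019607843136), [np.float64(5994.0)])
(array([0.53405105, 0.19585091, 0.24466993]), np.float64(657.1647058823529), [np.float64(15988.0)])
(array([0.53399234, 0.19613441, 0.24819236]), np.float64(2221.2745098039213), [np.float64(5994.0), np.float64(15988.0)])
[0.57898938 0.02745466 0.008     ] [-0.86020643 -0.50994597] [0.0056472  0.01181228]
[0.58072028 0.0230583  0.008     ] [-0.85152209 -0.52431874] [0.00546538 0.01178377]
```

View pics/keycrop.png

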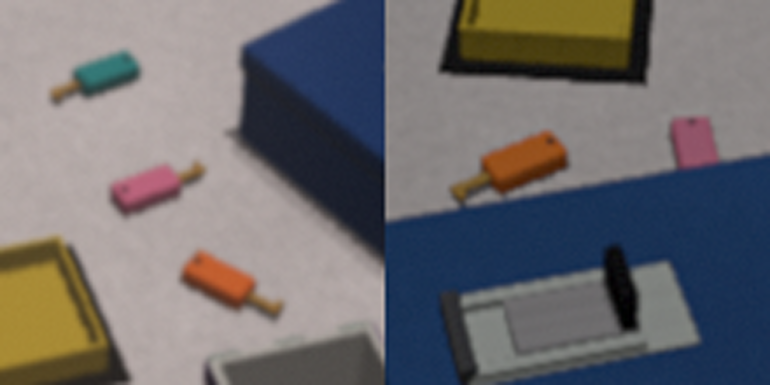

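The crop confirms the orange fob, with its blade towards the basket. The pink and turquoise ones are left alone. Next I move the arm over the box with the gripper shut.

```bash
python3 -m jog '[[[1,0.3,0.37,0,0,0,0],[1,0.3,0.37,0,0,0,0],[1,0.3,0.37,0,0,0,0],[1,0.3,0.37,0,0,0,0],[1,0.3,0.37,0,0,0,0],[1,0.3,0.37,0,0,0,0],[1,0.3,0.37,0,0,0,0],[1,0.3,0.37,0,0,0,0]]]' 
python3 -m jog '[[[1,0.3,0.37,0.05,0,0,0],[1,0.3,0.37,0.05,0,0,0],[1,0.3,0.37,0.05,0,0,0],[1,0.2,0.45,0,0,0,0],[1,0,0.5,0,0,0,0],[1,0,0.5,0,0,0,0],[1,0,0.5,0,0,0,0],[1,0,0.5,0,0,0,0]]]'
python3 -m jog '[[[1,0,0.5,0,0,0,0],[1,0,0.5,0,0,0,0],[1,0,0.5,0,0,0,0],[1,0,0.5,0,0,0,0],[1,0,0.5,0,0,0,0],[1,0,0.5,0,0,0,0],[1,0,0,0,0,0,0],[1,0,0,0,0,0,0]]]'
```

```text
t: 1.77
ee_pos: [0.3792, -0.4624, 0.2189]
tcp_rot: [3.115, 0.407, 0.0]
ft_force: [-0.1, 0.6, 0.2]
width: 0.0444
finger_force: 0.0
t: 2.43
ee_pos: [0.466, -0.1773, 0.2308]
tcp_rot: [3.115, 0.407, 0.001]
ft_force: [1.0, 0.2, -0.8]
width: 0.0005
finger_force: 0.0
t: 3.1
ee_pos: [0.4662, 0.0633, 0.2308]
tcp_rot: [-3.114, -0.415, -0.001]
ft_force: [0.0, -1.4, -0.4]
width: 0.0006
finger_force: 0.0
```

```bash
python3 -m jog '[[[1,0,0.5,0,0,0,0],[1,0,0.5,0,0,0,0],[1,0,0.4,0,0,0,0],[1,0,0,0,0,0,0],[1,0,0,0,0,0,0],[1,0,0,0,0,0,0]]]'
python3 - <<'E'
from fitbox import *
np.set_printoptions(precision=4,suppress=True)
w=snap('wrist','w1.png'); print(w['st']['ee_pos'],w['st']['tcp_rot'],w['st']['ft_force'], ray(w,320,240))
for n,z in(('catch_face',.094),('cash_box',.08)):
    for f in ctrl.find_in(w,n)[:3]: print(n,f['p'],np.round(f['box']),at(w,*f['box'][:2],z))
for c in('scene','side'):
    s=snap(c)
    for f in ctrl.find_in(s,'catch_face')[:2]: print(c,f['p'],np.round(f['box']),at(s,*f['box'][:2],.094))
E
```

```text
t: 3.6
ee_pos: [0.4664, 0.1709, 0.2305]
tcp_rot: [3.114, 0.404, -0.001]
ft_force: [0.2, -1.3, 0.6]
width: 0.0005
finger_force: 0.0
[0.4664 0.1709 0.2305] [ 3.1144  0.404  -0.0009] [ 0.1989 -1.3249  0.6136] (array([0.5377, 0.1907, 0.3969]), array([-0.2522, -0.0738, -0.9649]))
catch_face 0.72 [305. 128.  34.  71.] [0.5498 0.2052 0.094 ]
catch_face 0.28 [620. 223.  40.  86.] [ 0.5457 -0.0986  0.094 ]
cash_box 0.67 [304. 142. 197. 232.] [0.5392 0.204  0.08  ]
cash_box 0.66 [618. 222.  42.  87.] [ 0.5465 -0.11    0.08  ]
scene 0.86 [442. 221.  22.  28.] [0.5505 0.2027 0.094 ]
side 0.75 [322. 367.  36.  30.] [0.5549 0.2073 0.094 ]
side 0.72 [321. 250.  45.  30.] [ 0.5587 -0.0978  0.094 ]
```

View pics/w1.png

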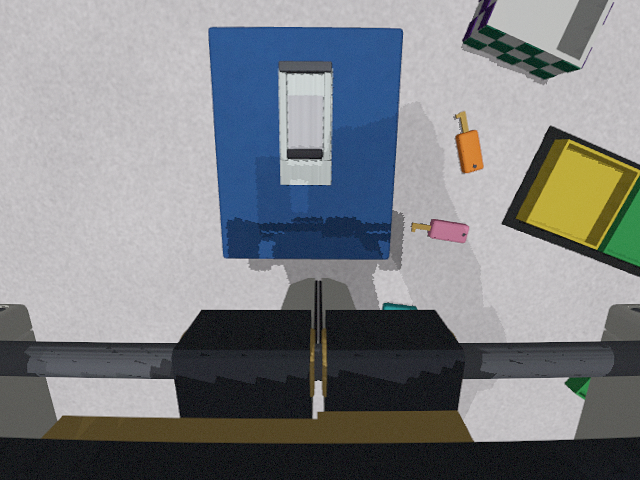

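The wrist picture shows the lid with corners about (209,28), (403,29), (390,259) and (223,258). The tab top is at (305,154), columns 287-323 and rows 149-159. The orange key is at (469,150), its blade up at (460,115).

```bash
python3 - <<'E'
from fitbox import *
np.set_printoptions(precision=4,suppress=True)
w=snap('wrist')
C=[at(w,*p,.08)[:2] for p in((209,28),(403,29),(390,259),(223,258))]
print(C,'centre',np.mean(C,0),'sizes',[np.linalg.norm(C[i]-C[(i+1)%4]) for i in range(4)])
d=C[0]+C[1]-C[2]-C[3]; yaw=np.arctan2(d[1],d[0]); print('yaw',yaw, 'hint toolx',2*np.arctan2(.404,3.1144))
ex=np.array([np.cos(yaw),np.sin(yaw)]); ey=np.array([-ex[1],ex[0]]); c=np.mean(C,0)
g=cv2.cvtColor(w['pixels'],cv2.COLOR_BGR2GRAY)
print(g[140:190:2,305])
for lab,p,z in(('top near',(305,159),.107),('top far',(305,149),.107),('near@lid',(305,159),.081),('tabL',(287,156),.107),('tabR',(323,156),.107),('plate near L',(280,185),.08),('plate near R',(331,185),.08),('plate far L',(279,64),.086),('plate far R',(331,64),.086)):
    q=at(w,*p,z)[:2]; print(lab,q,'box frame',(q-c)@ex,(q-c)@ey)
print('tcp in box',(np.array(w['st']['ee_pos'])[:2]-c)@ex,(np.array(w['st']['ee_pos'])[:2]-c)@ey)
h=cv2.cvtColor(w['pixels'],cv2.COLOR_BGR2HSV); m=cv2.inRange(h,(5,170,120),(17,255,255)); m[:,:430]=0; m[:,500:]=0; m[200:]=0
pts=np.argwhere(m)[:,::-1]; r=cv2.minAreaRect(np.float32([at(w,*p,.014)[:2]*1000 for p in pts])); print('key',r)
E
```

```text
[array([0.608 , 0.3042]), array([0.6484, 0.1478]), array([0.4537, 0.0965]), array([0.4129, 0.255 ])] centre [0.5307 0.2009] sizes [np.float64(0.1615422152411538), np.float64(0.2012984366107665), np.float64(0.16364096584892293), np.float64(0.20128724913244836)]
yaw 0.2524482231591801 hint toolx 0.25799931532352083
[189 192 189 193 177  41  54  52  41  20 139 207 200 183 184 184 183 182
 181 184 190 204 207  74  75]
top near [0.5258 0.1997] box frame -0.005038196762202316 9.041792099480395e-05
top far [0.5336 0.2017] box frame 0.0029844227976876725 6.382169030874345e-05
near@lid [0.5248 0.2004] box frame -0.005876608469808308 0.001042346161992691
tabL [0.5244 0.2147] box frame -0.0026960368066201094 0.014959059557541576
tabR [0.532  0.1859] box frame -0.002530724593608949 -0.014788618792866224
plate near L [0.4962 0.217 ] box frame -0.029420403664639605 0.024234587943261884
plate near R [0.5082 0.1715] box frame -0.029148252612547575 -0.02282523653559014
plate far L [0.5945 0.2403] box frame 0.07157659182716572 0.0222924712246356
plate far R [0.6055 0.1984] box frame 0.07178940731701135 -0.021024149061543606
tcp in box -0.06952263405609693 -0.01180682452454935
key ((576.867431640625, 28.610431671142578), (43.17130661010742, 21.947389602661133), 33.398860931396484)
```

```bash
python3 -m jog '[[[1,0.23,0.135,0,0,0,0],[1,0.23,0.135,0,0,0,0],[1,0,0,-0.45,0,0,0],[1,0,0,-0.45,0,0,0],[1,0,0,-0.4,0,0,0],[1,0,0,-0.25,0,0,0],[1,0,0,-0.1,0,0,0],[1,0,0,0,0,0,0]]]'
for i in 1 2 3; do python3 -m jog '[[[1,0,0,0,0,0,0],[1,0,0,0,0,0,0]]]' | grep -E 'ee_pos|ft'; done
python3 - <<'E'
from h import *
w=snap('wrist')
s=snap('side'); c=s['pixels'][310:470,250:430]; p=w['pixels'][60:300,200:440]
cv2.imwrite('pics/c2.png',np.hstack([cv2.resize(c,(450,400)),cv2.resize(p,(400,400))])[:, :800])
E
```

```text
t: 4.67
ee_pos: [0.5022, 0.1941, 0.097]
tcp_rot: [3.114, 0.407, -0.005]
ft_force: [-0.4, 0.1, -0.2]
width: 0.0005
finger_force: 0.0
ee_pos: [0.5038, 0.1948, 0.0999]
ft_force: [-0.5, -0.2, -0.6]
ee_pos: [0.5037, 0.1948, 0.0999]
ft_force: [-0.7, 0.4, 0.6]
ee_pos: [0.5033, 0.1946, 0.0992]
ft_force: [-0.3, -0.1, 0.2]
```

View pics/c2.png

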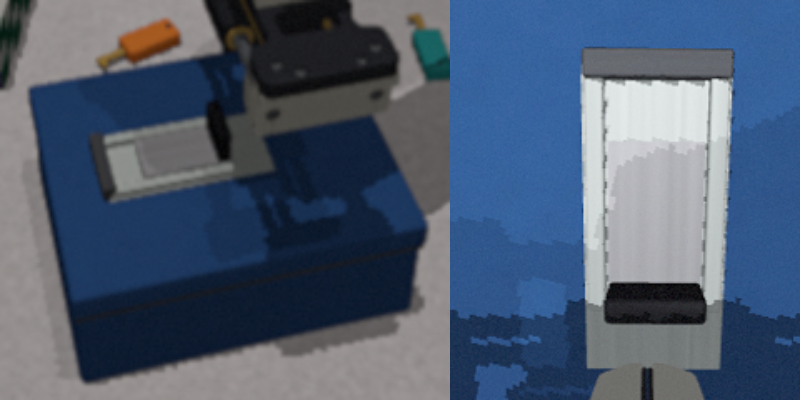

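The fingers are shut just before the tab and in line with it. I lower 8 mm, approach to about 4 mm, then push in half-millimetre steps.

```bash
python3 -m jog '[[[1,0,0,-0.05,0,0,0],[1,0,0,-0.05,0,0,0],[1,0.03,0.008,0,0,0,0],[1,0.03,0.008,0,0,0,0],[1,0.03,0.008,0,0,0,0],[1,0.03,0.008,0,0,0,0],[1,0,0,0,0,0,0],[1,0,0,0,0,0,0]]]' | grep -E 'ee_pos|ft'
{
python3 -m jog '[[[1,0,0,0,0,0,0]]]'
python3 -m jog '[[[1,0,0,0,0,0,0]]]'
python3 -m jog '[[[1,0,0,0,0,0,0]]]'
python3 -m jog '[[[1,0.006,0.0015,0,0,0,0],[1,0,0,0,0,0,0]]]'
python3 -m jog '[[[1,0.006,0.0015,0,0,0,0],[1,0,0,0,0,0,0]]]'
python3 -m jog '[[[1,0.006,0.0015,0,0,0,0],[1,0,0,0,0,0,0]]]'
python3 -m jog '[[[1,0.006,0.0015,0,0,0,0],[1,0,0,0,0,0,0]]]'
python3 -m jog '[[[1,0.006,0.0015,0,0,0,0],[1,0,0,0,0,0,0]]]'
python3 -m jog '[[[1,0.006,0.0015,0,0,0,0],[1,0,0,0,0,0,0]]]'
python3 -m jog '[[[1,0.006,0.0015,0,0,0,0],[1,0,0,0,0,0,0]]]'
python3 -m jog '[[[1,0.006,0.0015,0,0,0,0],[1,0,0,0,0,0,0]]]'
} | grep -E 'ee_pos|ft'
```

```text
ee_pos: [0.5129, 0.1971, 0.0906]
ft_force: [0.4, 0.5, 0.9]
ee_pos: [0.5126, 0.197, 0.0906]
ft_force: [-0.1, 0.1, 0.2]
ee_pos: [0.5125, 0.1971, 0.0907]
ft_force: [0.2, 0.0, -0.8]
ee_pos: [0.5125, 0.197, 0.0907]
ft_force: [0.2, 0.3, -0.3]
ee_pos: [0.5132, 0.1973, 0.0907]
ft_force: [-1.1, -0.6, -0.0]
ee_pos: [0.5137, 0.1974, 0.0906]
ft_force: [-0.0, 0.1, 0.2]
ee_pos: [0.5142, 0.1975, 0.0906]
ft_force: [1.3, 0.2, -0.4]
ee_pos: [0.5147, 0.1976, 0.0906]
ft_force: [0.1, -0.4, -0.6]
ee_pos: [0.5151, 0.1977, 0.0906]
ft_force: [1.1, 0.6, 0.2]
ee_pos: [0.5156, 0.1978, 0.0906]
ft_force: [0.2, -0.4, 0.8]
ee_pos: [0.5161, 0.198, 0.0906]
ft_force: [-0.1, 0.1, -0.3]
ee_pos: [0.5166, 0.1981, 0.0906]
ft_force: [-0.1, -0.2, 0.6]
```

```bash
{
python3 -m jog '[[[1,0.006,0.0015,0,0,0,0],[1,0,0,0,0,0,0]]]'
python3 -m jog '[[[1,0.006,0.0015,0,0,0,0],[1,0,0,0,0,0,0]]]'
python3 -m jog '[[[1,0.006,0.0015,0,0,0,0],[1,0,0,0,0,0,0]]]'
python3 -m jog '[[[1,0.006,0.0015,0,0,0,0],[1,0,0,0,0,0,0]]]'
python3 -m jog '[[[1,0.006,0.0015,0,0,0,0],[1,0,0,0,0,0,0]]]'
python3 -m jog '[[[1,0.006,0.0015,0,0,0,0],[1,0,0,0,0,0,0]]]'
python3 -m jog '[[[1,0.006,0.0015,0,0,0,0],[1,0,0,0,0,0,0]]]'
python3 -m jog '[[[1,0.006,0.0015,0,0,0,0],[1,0,0,0,0,0,0]]]'
python3 -m jog '[[[1,0.006,0.0015,0,0,0,0],[1,0,0,0,0,0,0]]]'
python3 -m jog '[[[1,0.006,0.0015,0,0,0,0],[1,0,0,0,0,0,0]]]'
} | grep -E 'ee_pos|ft'
```

```text
ee_pos: [0.5171, 0.1982, 0.0906]
ft_force: [-0.2, 0.1, -0.1]
ee_pos: [0.5175, 0.1983, 0.0906]
ft_force: [0.4, 0.8, 0.5]
ee_pos: [0.5176, 0.1983, 0.0906]
ft_force: [-2.2, 0.1, -0.2]
ee_pos: [0.5179, 0.1984, 0.0906]
ft_force: [-2.2, -0.7, 2.1]
ee_pos: [0.5183, 0.1985, 0.0906]
ft_force: [-4.5, -0.4, 2.3]
ee_pos: [0.5187, 0.1986, 0.0905]
ft_force: [-5.8, -0.5, 4.0]
ee_pos: [0.519, 0.1986, 0.0905]
ft_force: [-6.1, -0.9, 4.6]
ee_pos: [0.5193, 0.1987, 0.0905]
ft_force: [-6.4, -0.7, 4.5]
ee_pos: [0.5195, 0.1988, 0.0905]
ft_force: [-7.4, -1.0, 4.0]
ee_pos: [0.5197, 0.1988, 0.0904]
ft_force: [-7.5, -1.4, 6.9]
```

```bash
{
python3 -m jog '[[[1,0.003,0.0008,0.01,0,0,0],[1,0,0,0,0,0,0]]]'
python3 -m jog '[[[1,0.003,0.0008,0.01,0,0,0],[1,0,0,0,0,0,0]]]'
python3 -m jog '[[[1,0.006,0.0015,0,0,0,0],[1,0,0,0,0,0,0]]]'
python3 -m jog '[[[1,0.006,0.0015,0,0,0,0],[1,0,0,0,0,0,0]]]'
python3 -m jog '[[[1,0.006,0.0015,0,0,0,0],[1,0,0,0,0,0,0]]]'
python3 -m jog '[[[1,0.006,0.0015,0,0,0,0],[1,0,0,0,0,0,0]]]'
} | grep -E 'ee_pos|ft'
```

```text
ee_pos: [0.5194, 0.1987, 0.0907]
ft_force: [-6.8, -0.2, 0.3]
ee_pos: [0.5195, 0.1986, 0.0912]
ft_force: [-7.5, -0.9, -1.5]
ee_pos: [0.5198, 0.1986, 0.0913]
ft_force: [-7.9, -0.8, -1.1]
ee_pos: [0.5201, 0.1987, 0.0913]
ft_force: [-8.6, -1.7, -0.2]
ee_pos: [0.5204, 0.1988, 0.0912]
ft_force: [-8.7, -1.2, 0.4]
ee_pos: [0.5206, 0.1988, 0.0913]
ft_force: [-10.3, -2.4, 0.6]
```

```bash
{
python3 -m jog '[[[1,0.006,0.0015,0.001,0,0,0],[1,0,0,0,0,0,0]]]'
python3 -m jog '[[[1,0.006,0.0015,0.002,0,0,0],[1,0,0,0,0,0,0]]]'
python3 -m jog '[[[1,0.006,0.0015,0.002,0,0,0],[1,0,0,0,0,0,0]]]'
python3 -m jog '[[[1,0.006,0.0015,0.002,0,0,0],[1,0,0,0,0,0,0]]]'
python3 -m jog '[[[1,0.006,0.0015,0.002,0,0,0],[1,0,0,0,0,0,0]]]'
python3 -m jog '[[[1,0.006,0.0015,0.002,0,0,0],[1,0,0,0,0,0,0]]]'
python3 -m jog '[[[1,0.006,0.0015,0.002,0,0,0],[1,0,0,0,0,0,0]]]'
python3 -m jog '[[[1,0.006,0.0015,0.002,0,0,0],[1,0,0,0,0,0,0]]]'
} | grep -E 'ee_pos|ft'
```

```text
ee_pos: [0.5209, 0.1989, 0.0913]
ft_force: [-10.4, -1.5, 0.9]
ee_pos: [0.521, 0.1989, 0.0913]
ft_force: [-10.2, -1.9, -1.6]
ee_pos: [0.5212, 0.199, 0.0913]
ft_force: [-10.9, -1.5, -1.4]
ee_pos: [0.5215, 0.1991, 0.0913]
ft_force: [-11.5, -1.4, -2.1]
ee_pos: [0.5217, 0.1991, 0.0913]
ft_force: [-12.4, -0.3, -4.2]
ee_pos: [0.5219, 0.1991, 0.0913]
ft_force: [-12.7, -1.5, -4.3]
ee_pos: [0.5222, 0.1992, 0.0914]
ft_force: [-13.1, -0.9, -5.1]
ee_pos: [0.5224, 0.1993, 0.0914]
ft_force: [-13.2, -0.8, -7.0]
```

```bash
{
python3 -m jog '[[[1,0.003,0.0008,-0.008,0,0,0],[1,0,0,0,0,0,0]]]'
python3 -m jog '[[[1,0.006,0.0015,-0.004,0,0,0],[1,0,0,0,0,0,0]]]'
python3 -m jog '[[[1,0.006,0.0015,0,0,0,0],[1,0,0,0,0,0,0]]]'
python3 -m jog '[[[1,0.006,0.0015,0,0,0,0],[1,0,0,0,0,0,0]]]'
python3 -m jog '[[[1,0.006,0.0015,0,0,0,0],[1,0,0,0,0,0,0]]]'
python3 -m jog '[[[1,0.006,0.0015,0,0,0,0],[1,0,0,0,0,0,0]]]'
} | grep -E 'ee_pos|ft'
```

```text
ee_pos: [0.5233, 0.1995, 0.0913]
ft_force: [-12.8, -1.7, -0.5]
ee_pos: [0.5241, 0.1997, 0.0912]
ft_force: [-13.2, -1.4, 0.3]
ee_pos: [0.5247, 0.1999, 0.0913]
ft_force: [-12.7, -1.2, 0.4]
ee_pos: [0.5254, 0.2001, 0.0913]
ft_force: [-11.2, -1.5, -0.8]
ee_pos: [0.5265, 0.2004, 0.0913]
ft_force: [-8.2, -1.0, -2.1]
ee_pos: [0.529, 0.201, 0.0916]
ft_force: [0.0, -0.1, 0.4]
```

The peak was about 13.2 N, so the verdict is red. The force has dropped to nought near 12 mm. I nudge on gently and check.

```bash
{
python3 -m jog '[[[1,0,0,0,0,0,0],[1,0,0,0,0,0,0]]]'
python3 -m jog '[[[1,0.006,0.0015,0,0,0,0],[1,0,0,0,0,0,0]]]'
python3 -m jog '[[[1,0,0,0,0,0,0],[1,0,0,0,0,0,0]]]'
python3 -m jog '[[[1,-0.1,-0.026,0,0,0,0],[1,-0.1,-0.026,0,0,0,0],[1,0,0,0.4,0,0,0],[1,0,0,0.4,0,0,0],[1,0,0,0.4,0,0,0],[1,0,0,0,0,0,0],[1,0,0,0,0,0,0]]]'
} | grep -E 'ee_pos|ft'
python3 - <<'E'
from h import *
w=snap('wrist','w3.png'); g=cv2.cvtColor(w['pixels'],cv2.COLOR_BGR2GRAY)
print(w['st']['ee_pos'],w['st']['tcp_rot'])
c=np.array([.5307,.2009]);ex=np.array([np.cos(.2524),np.sin(.2524)])
u0,v0=proj(w,[*c,.107]); col=int(round(u0))
rows=[v for v in range(int(v0)-70,int(v0)+40) if g[v,col]<70]
print(col,v0,rows)
for v in (rows[0],rows[-1]): print((at(w,col,v,.107)[:2]-c)@ex)
E
```

```text
ee_pos: [0.5312, 0.2018, 0.0926]
ft_force: [-0.2, 0.3, -0.2]
ee_pos: [0.5312, 0.2018, 0.0926]
ft_force: [-0.1, -0.3, -0.0]
ee_pos: [0.5311, 0.2017, 0.0927]
ft_force: [-0.2, 0.6, -0.2]
ee_pos: [0.5148, 0.1975, 0.1901]
ft_force: [0.2, 0.1, -1.0]
[0.51476046 0.19753474 0.19010779] [-3.11427251 -0.40669888 -0.00522915]
320 227.23964438143378 [201, 202, 203, 204, 205, 206, 207, 208, 209, 210, 211, 212, 213, 214, 255, 256, 257, 258, 259, 260, 261, 262, 263, 264, 265, 266]
0.019769619816969144
-0.03074910090717897
```

The tab's near face now lies at about +9.5 mm, against -5 mm before, so the catch is home. I go towards the key, turning by 18.5°.

```bash
python3 -m jog '[[[0,0,-0.45,0,0,0,0.0344],[0,0,-0.45,0,0,0,0.0344],[0,0,-0.45,0,0,0,0.0344],[0,0,-0.45,0,0,0,0],[0,0,-0.4,0,0,0,0],[0,0,0,0,0,0,0],[0,0,0,0,0,0,0],[0,0,0,0,0,0,0]]]' 20
python3 - <<'E'
from h import *
w=snap('wrist','w4.png'); print(w['st']['ee_pos'],w['st']['tcp_rot'])
h=cv2.cvtColor(w['pixels'],cv2.COLOR_BGR2HSV); m=cv2.inRange(h,(5,170,120),(17,255,255))
n,l,s,c=cv2.connectedComponentsWithStats(m)
for i in range(1,n):
    if s[i,4]>200:
        pts=np.argwhere(l==i)[:,::-1]; print(c[i],s[i],cv2.minAreaRect(np.float32([at(w,*p,.014)[:2]*1000 for p in pts])))
for n in('key','dish_red'):
    for f in ctrl.find_in(w,n)[:3]: print(n,f['p'],np.round(f['box']),at(w,*f['box'][:2],.02))
E
```

```text
t: 14.32
ee_pos: [0.514, 0.022, 0.1875]
tcp_rot: [-3.008, -0.904, 0.002]
ft_force: [0.5, 0.4, 0.1]
width: 0.0457
finger_force: 0.0
[0.51395116 0.02197479 0.18747731] [-3.00775482e+00 -9.04105497e-01  2.42965977e-03]
[350.504 167.376] [339 145  24  45 875] ((576.5902099609375, 27.16181182861328), (42.66659927368164, 21.019746780395508), 31.31817626953125)
key 0.86 [352. 155.  22.  68.] [0.58686539 0.03285902 0.02      ]
key 0.75 [299. 244.  58.  38.] [0.48523822 0.02744446 0.02      ]
key 0.73 [451. 247. 139. 122.] [ 0.56825646 -0.10417458  0.02      ]
dish_red 0.85 [581. 359.  46. 100.] [ 0.54847348 -0.3174506   0.02      ]
dish_red 0.69 [450. 249. 139. 124.] [ 0.56619709 -0.1049393   0.02      ]
```

View pics/w4.png

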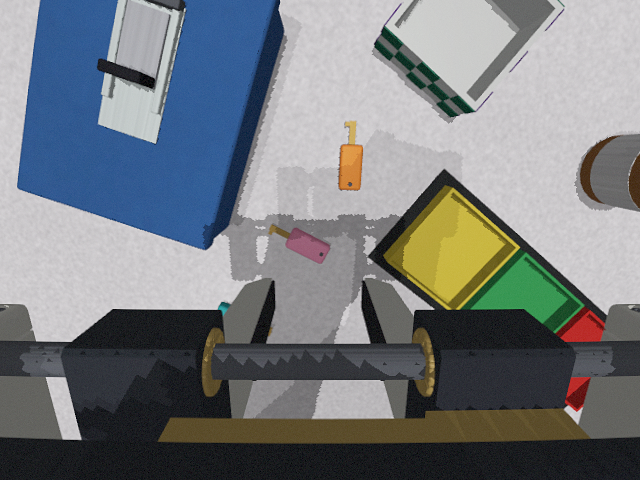

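The tab now sits further along its slide than before (127,74), so it stays home. The orange fob is at (350,167), blade up, in line with the fingers.

```bash
python3 -m jog '[[[0,0.39,0.033,0,0,0,0],[0,0.39,0.033,0,0,0,0],[0,0,0,-0.45,0,0,0],[0,0,0,-0.45,0,0,0],[0,0,0,-0.45,0,0,0],[0,0,0,-0.45,0,0,0],[0,0,0,-0.2,0,0,0],[0,0,0,0,0,0,0]]]' 20
python3 -m jog '[[[0,0,0,-0.12,0,0,0],[0,0,0,-0.11,0,0,0],[0,0,0,-0.04,0,0,0],[0,0,0,0,0,0,0],[0,0,0,0,0,0,0]]]' 20
```

```text
t: 15.13
ee_pos: [0.5746, 0.0283, 0.0246]
tcp_rot: [-3.006, -0.908, 0.01]
ft_force: [0.0, 0.4, -0.1]
width: 0.0465
finger_force: 0.0
t: 15.55
ee_pos: [0.5774, 0.0268, 0.0075]
tcp_rot: [3.008, 0.904, 0.001]
ft_force: [0.1, -0.5, -0.2]
width: 0.0465
finger_force: 0.0
```

```bash
python3 -m jog '[[[0,0,0,-0.03,0,0,0],[0,0,0,0,0,0,0],[1,0,0,0,0,0,0],[1,0,0,0,0,0,0],[1,0,0,0,0,0,0],[1,0,0,0,0,0,0],[1,0,0,0,0,0,0],[1,0,0,0,0,0,0]]]' 20
python3 -m jog '[[[1,0,0,0.1,0,0,0],[1,0,0,0.3,0,0,0],[1,0,0,0.45,0,0,0],[1,0,0,0.45,0,0,0],[1,0,0,0.45,0,0,0],[1,0,0,0.3,0,0,0],[1,0,0,0,0,0,0]]]'
```

```text
t: 16.22
ee_pos: [0.5772, 0.0267, 0.0046]
tcp_rot: [3.009, 0.904, 0.0]
ft_force: [-0.5, 0.9, 2.5]
width: 0.0218
finger_force: 19.9
t: 16.8
ee_pos: [0.5793, 0.027, 0.1741]
tcp_rot: [3.007, 0.903, 0.012]
ft_force: [0.7, 0.2, -0.4]
width: 0.0216
finger_force: 19.9
```

```bash
python3 -m jog '[[[1,-0.12,-0.4,0,0,0,0],[1,-0.12,-0.48,0,0,0,0],[1,-0.12,-0.48,0,0,0,0],[1,-0.12,-0.48,0,0,0,0],[1,-0.12,-0.48,0,0,0,0],[1,-0.12,-0.48,0,0,0,0],[1,-0.12,-0.48,0,0,0,0],[1,-0.12,-0.48,0,0,0,0]]]'
python3 -m jog '[[[1,-0.12,-0.48,0,0,0,0],[1,0,-0.1,0,0,0,0],[1,0,0,0,0,0,0],[1,0,0,0,0,0,0],[1,0,0,0,0,0,0]]]'
python3 - <<'E'
from h import *
w=snap('wrist','w5.png'); print(w['st']['ee_pos'])
for z in(.025,):
  for nm,lo,hi in(('red',(0,130,60),(4,255,255)),('red2',(172,130,60),(180,255,255)),('green',(50,100,40),(80,255,255))):
    h=cv2.cvtColor(w['pixels'],cv2.COLOR_BGR2HSV); m=cv2.inRange(h,lo,hi)
    n,l,s,c=cv2.connectedComponentsWithStats(m)
    for i in range(1,n):
      if s[i,4]>1000:
        pts=np.argwhere(l==i)[:,::-1]; print(nm,c[i],s[i],cv2.minAreaRect(np.float32([at(w,*p,z)[:2]*1000 for p in pts])))
for f in ctrl.find_in(w,'dish_red')[:2]: print(f['p'],f['box'],at(w,*f['box'][:2],.015))
E
```

```text
t: 17.47
ee_pos: [0.4991, -0.2757, 0.1684]
tcp_rot: [-3.008, -0.904, 0.001]
ft_force: [1.3, -0.2, 0.3]
width: 0.0218
finger_force: 19.9
t: 17.88
ee_pos: [0.491, -0.3187, 0.1683]
tcp_rot: [-3.007, -0.907, -0.0]
ft_force: [0.1, 0.6, -0.6]
width: 0.0216
finger_force: 19.9
[ 0.49099389 -0.31865738  0.16831225]
red [351.54013211 175.00407203] [  277   100   151   152 11051] ((545.7879638671875, -317.2778625488281), (96.96011352539062, 96.88819122314453), 85.14794158935547)
green [257.24853907  99.12827357] [  179    14   159   168 13861] ((554.7330932617188, -212.8968505859375), (97.99427032470703, 97.12914276123047), 84.99880981445312)
green [214.0741634  290.30087428] [ 150  254  112   63 3317] ((363.0894775390625, -268.49249267578125), (62.53669738769531, 102.94723510742188), 71.63508605957031)
0.81 [355.1, 176.6, 145.9, 143.1] [ 0.54947454 -0.31968355  0.015     ]
```

View pics/w5.png

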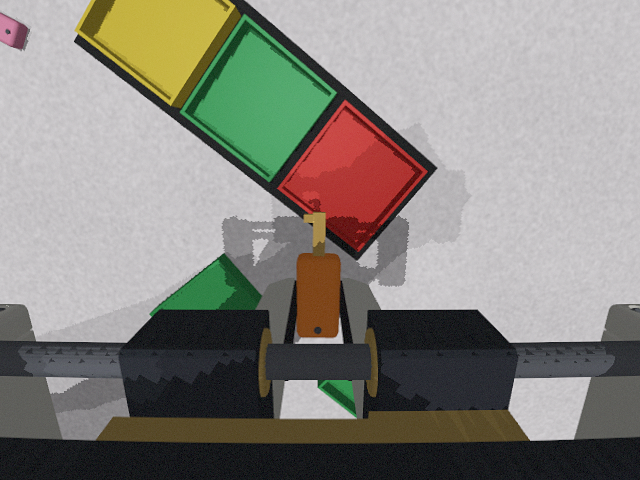

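The red dish's rim fits 97 × 97 mm, centred at (0.546, -0.317) (pixel 352,175). The key is held straight at (318,290).

```bash
python3 -m jog '[[[1,0.3,-0.015,0,0,0,0],[1,0.3,-0.015,0,0,0,0],[1,0,0,-0.4,0,0,0],[1,0,0,-0.45,0,0,0],[1,0,0,-0.45,0,0,0],[1,0,0,-0.35,0,0,0],[1,0,0,-0.1,0,0,0],[1,0,0,0,0,0,0]]]'
python3 -m jog '[[[1,0,0,-0.12,0,0,0],[1,0,0,-0.05,0,0,0],[1,0,0,0,0,0,0],[1,0,0,0,0,0,0]]]'
```

```text
t: 18.65
ee_pos: [0.538, -0.3209, 0.0265]
tcp_rot: [-3.005, -0.907, 0.004]
ft_force: [-0.0, 0.2, -0.1]
width: 0.0213
finger_force: 19.9
t: 18.98
ee_pos: [0.5391, -0.3232, 0.0159]
tcp_rot: [3.008, 0.904, 0.001]
ft_force: [-1.1, 0.2, -0.2]
width: 0.0217
finger_force: 19.9
```

```bash
python3 -m jog '[[[1,0,0,-0.05,0,0,0],[1,0,0,0,0,0,0],[0.15,0,0,0,0,0,0],[0.15,0,0,0,0,0,0],[0.15,0,0,0,0,0,0],[0.15,0,0,0,0,0,0]]]'
python3 -m jog '[[[0.15,0,0,0.1,0,0,0],[0.15,0,0,0.4,0,0,0],[0.15,0,0,0.45,0,0,0],[0.15,0,0,0.45,0,0,0],[0.15,-0.3,0,0.3,0,0,0],[0.15,-0.4,0,0,0,0,0],[0.15,0,0,0,0,0,0],[0.15,0,0,0,0,0,0]]]'
python3 - <<'E'
from h import *
w=snap('wrist'); s=snap('side'); print(w['st']['ee_pos'])
cv2.imwrite('pics/w6.png',np.hstack([cv2.resize(w['pixels'][60:300,220:460],(400,400)),cv2.resize(s['pixels'][300:460,240:400],(400,400))]))
h=cv2.cvtColor(w['pixels'],cv2.COLOR_BGR2HSV); m=cv2.inRange(h,(6,170,60),(17,255,255))
n,l,st,c=cv2.connectedComponentsWithStats(m); i=1+np.argmax(st[1:,4])
print(cv2.minAreaRect(np.float32([at(w,*p,.02)[:2]*1000 for p in np.argwhere(l==i)[:,::-1]])))
E
```

```text
t: 19.48
ee_pos: [0.5387, -0.323, 0.011]
tcp_rot: [3.008, 0.904, 0.0]
ft_force: [0.3, -0.4, -0.4]
width: 0.0389
finger_force: 0.0
t: 20.15
ee_pos: [0.4811, -0.3235, 0.1481]
tcp_rot: [3.008, 0.901, -0.0]
ft_force: [-0.2, -0.2, -0.3]
width: 0.0395
finger_force: 0.0
[ 0.48107587 -0.32346874  0.14810879]
((537.8709716796875, -321.47991943359375), (43.929744720458984, 22.60858154296875), 32.16851043701172)
```

View pics/w6.png

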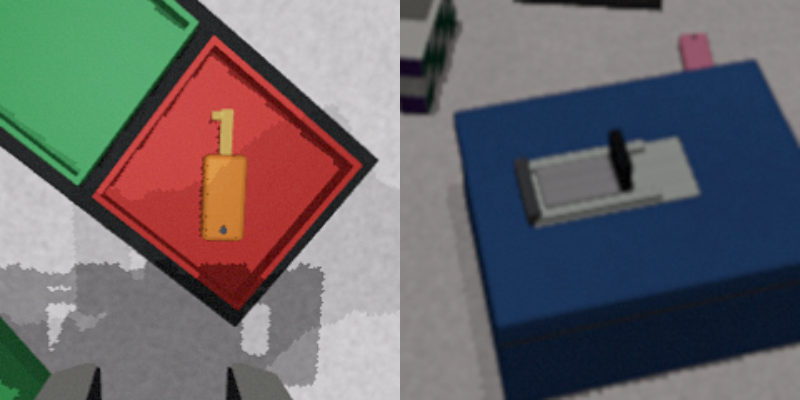

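The key lies flat in the red dish (crop 223,195), 9 mm from its centre, and the catch tab is still moved on. The robot touches nothing, so I hand the job in.

```bash
python3 -c "from cell import ctrl; print(ctrl.close_job())"
```

```text
the job is handed in; nothing more can be done
None
```

The catch clicked home at a peak of about 13 N (above 11 N, so red), the orange-fob key lies in the red dish, and the job is handed in.

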